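Zero the balance and open the sample jar

TASK

Get the weighing bench ready for the next sample: first turn the tare knob on the balance until its pointer stands at the zero mark, then unscrew the tight cap of the square jar that is braced in the metal holder, without pulling the jar up out of the holder, and leave the other things on the bench undisturbed. As soon as the threads let go, lift the cap straight up and finish while still holding it level in the gripper, just above the open mouth (about 2 to 5 cm clear of it); do not put it down or let go.

Things in the scene. Friction and masses are not known exactly. Their poses are not given: they have to be found in the camera images.
- tare_knob (a joint): angle of the tare knob: 0 when the pointer stands at zero (the one broad mark, 7 x 13 mm, at the front of the white dial, on the side away from the pan), positive when turned counter-clockwise from it seen from above. Starts 0.6 to 1.35 rad off (positive), turns with light friction (0.05 N m) and stays where it is left
- tare_grip (a point): on the tare knob's axis, where to grip. The grip is a black upright bar 12 mm thick, 40 mm long, 24 mm tall; its top is 6 mm above this point, the balance's deck 21.5 mm below it. The frame turns with the knob: the bar lies along its x axis, the thin pointer sticks out at the -x end to 46 mm from the axis; z is up
- balance: fixed off-white bench balance, 190 mm wide, on a granite slab 300 x 220 mm; its deck is 78 mm above the bench. Origin: on the bench under the axis of the tare knob; its +x points to the round steel pan, whose centre is 135 mm off and 11 mm above the deck
- cap_center (a point): centre (half-way up) of the white ribbed screw cap, 56 mm across, 22 mm tall, open below, 40 g; z up, the screw axis. Tight (about 0.4 N m). It comes off counter-clockwise seen from above: the coarse thread lets go after 50 to 70 degrees, a stop comes past 85; between these it lifts off freely. It rises only 2 mm on the thread, so it can be turned at constant height
- jar_mouth (a point): on the jar: centre of the rim of its neck, 86 mm above its underside; z up. The screwed-on cap's centre is 5 mm below this point. A springy seal on the rim pushes the cap up some 3 mm when the threads let go. The clear jar is 62 mm square up to a flat shoulder 32 mm below this point, about 300 g, loose in the holder, which stops it turning; pulling the cap too early lifts it
- holder: fixed aluminium holder, 85 mm square and 32 mm high on a 120 mm square flange, with a square pocket (65 mm wide, 22 mm deep, floor 10 mm above the bench) in which the jar stands. Origin: centre of its underside; x, y along its sides
- spare_jar: smaller closed square jar, 50 mm wide, 72 mm tall, standing loose on the bench near the holder; a bystander, leave it alone. Origin: centre of its underside
- check_weight: 200 g steel knob weight, 32 mm wide, 38 mm tall, on the pan of the balance; a bystander. Origin: centre of its underside
- tweezers: steel tweezers, 135 mm long, 6 mm high, lying in the middle of the bench; a bystander. Origin: under their middle
- sample_tube: grey conical tube standing upside down on its cap, 34 mm wide, 112 mm tall; a bystander. Origin: centre of its underside
- beaker: glass beaker, 70 mm wide, 85 mm tall; a bystander. Origin: centre of its underside
Not all that is in view belongs to the job. Leave any blue look-alike of the part that bears cap_center alone.

How it is judged:
On the way, in this order (a step that is already met when the one before it is completed fails the run):
1. the tare pointer is at zero, with the cap still screwed on (value of joint tare_knob between -0.1 and 0.1 rad and z of cap_center in the frame of jar_mouth below 0.003 m), for 0.3 s.
2. the cap has come off the threads in the gripper, with the jar still down in its holder (z of cap_center in the frame of jar_mouth above 0.008 m and contact force between the fingers and cap above 0.5 N and distance of jar_mouth from where it was at the start of the episode below 0.01 m and angle between jar_mouth's own z axis and vertical below 0.12 rad), for 0.1 s.
At the end, for the whole second after the job is handed in: Tare pointer within 0.1 rad of zero; the gripper holds the cap still, level (0.25 rad), its centre 22 to 80 mm above the jar's rim and within 25 mm of its axis, clear of the jar; the jar is upright in its holder within 10 mm of where it was (value of joint tare_knob between -0.1 and 0.1 rad and distance of jar_mouth from where it was at the start of the episode below 0.01 m and angle between jar_mouth's own z axis and vertical below 0.12 rad and z of cap_center in the frame of jar_mouth between 0.022 and 0.08 m and horizontal distance between cap_center and jar_mouth below 0.025 m and angle between cap_center's own z axis and vertical below 0.25 rad and contact force between the fingers and cap above 1 N and contact force between cap and jar below 0.1 N and linear speed of cap below 0.03 m/s); the arm keeps its last pose, push and grip.
It fails at once if the jar is pulled up out of its holder (more than 15 mm) (distance of jar_mouth from where it was at the start of the episode above 0.015 m).
It fails at once if another thing on the bench is pushed more than 30 mm (distance of any of spare_jar, check_weight, tweezers, sample_tube, beaker from where it was at the start of the episode above 0.03 m).
It also fails if it takes over 54 s, if anything falls off the work surface, if the arm or the gripper's body presses on something with over 40 N, if the wrist force passes 120 N, or if a joint passes its speed limit or range.

ROBOT

A 6-joint arm with a two-finger parallel gripper is mounted at the origin on the work surface. World frame = base frame: x ahead of the robot, y to its left, z up, the work surface at z = 0. Lengths are in m, angles in rad, forces in N, time in s.
With the tool pointing down it reaches from about 0.25 to 0.775 m from the base axis. Payload 8.9 kg.
Tool frame: the origin (TCP) lies at the very end of the fingers, on their centre line; the grasp point (between the pads) lies 19 mm behind it; z points along the fingers, y is the direction in which the jaws open and shut (so a half turn about z gives the same grasp; the last joint's range is limited). The gripper opens to 85 mm and grips with 20 to 120 N. Pads are 22 mm wide; open, the fingers measure 114 mm over their backs; the gripper's body (76 mm by 85 mm) begins 54 mm behind the grasp point. The pads swing forward as they close: fully open they stand 13 mm farther back than shut.
Start: joints at [1.091, 0.291, -0.153, 1.127, 0, 1.431], TCP at [0.175, 0.495, 0.231] pointing down, gripper open.
Joint ranges: [-2.52, 2.52], [-0.91, 1.74], [-1.3, 1.37], [-1.96, 2.02], [-1.52, 1.47], [-3.14, 3.14]. Speed limits (rad/s): [2.22, 2.22, 2.79, 3.14, 3.14, 3.14].

INTERFACE

Orientations are given as a 3x3 rotation matrix whose columns are the frame's x, y, z axes.
In Python, from station import * gives the robot as it stands.
- The arm moves only by the tool arm_command, never from a script. Its argument "rows" is text: rows parted by semicolons, each of 7 numbers parted by spaces: the shift along the world's x, y, z in mm, then the turn, a rotation vector about the world's x, y, z in rad, then the opening in per cent of the stroke, from 0 (shut) to 100 (fully open). A call has 1 to 20 rows; each row is the pose to reach, as a shift and turn from the pose measured when the call began; what a row does not reach only later rows make up. A row lasts 1/12 s, in which the tool goes at most 41.7 mm and 7.16 degrees, less where a joint would pass 70% of its speed; a pose out of reach is approached as far as the arm can. A call with a gripper value outside its range is refused whole. The fingers move at their own pace and stop on an object; the grip force is fixed at half the most. Time passes only in rows, so rows that repeat a pose let the fingers close. It gives the time, the measured TCP pose, the force and the opening at its end, in the units of the state.
- read_state(): the state, without advancing time (a new reading comes with each control period).
- camera(name): name is "scene" or "top" or "wrist"; returns the picture (420x560x3 uint8, red, green, blue); there is no depth.
- calibration(name): a dict with "intrinsics" (3x3 intrinsics, pixels), "extrinsics" (4x4, takes a point from camera to world coordinates). Camera axes: x right, y up, looking along -z (the intrinsics and any distortion apply to the point x, -y, -z); pixel columns grow to the right and rows downward; lengths in m; the calibration is good to about 2 mm. A picture is of the moment at which its call begins: read the wrist's pose just before it. calibration takes no time and is no camera call; for the wrist camera it gives the pose at the moment of the call.
- hand_in(): hands the job in, once; it reports no verdict.
The state is a dict: "time": time; "qpos": joint angles; "joint_vel": joint speeds; "joint_efforts": joint torques, N m; "position": TCP position; "tcp_rot": TCP orientation; "contact_force": force on the tool from outside, world axes, zero at the start; "moment": the same for the moment, N m; "finger_gap": opening from 0.0 (shut) to 1.0 (fully open).
Only numpy, scipy, OpenCV 4.12 (cv2) and the standard library are available. Lean on these libraries where they do the work, as an engineer would, in place of code of your own. Each camera call takes 0.05 s, during which the arm holds its last target. There are 200 camera calls.

## Working session

There is one attempt and no reset: what is moved stays moved. The work goes in short steps, Python scripts to look and compute and a tool call to move; the robot and the scene stay as the last step left them, time stands still between calls to the robot, and variables do not carry over. Pictures are saved under pics/ and viewed, about 8 in all and at most 12, crops included, and the job is handed in when it is done.

Besides the shell and the picture viewer there is one more tool, called after "Request:" by a JSON object that holds its "name" and its "arguments". arm_command: Moves the arm, as the interface text tells. Its arguments: {"type":"object","properties":{"rows":{"type":"string"}},"required":["rows"]}

```bash
mkdir -p pics; ls; cat > h.py <<'E'
from station import *
import numpy as np, cv2
def snap(n,f):
    c=calibration(n); im=camera(n); cv2.imwrite('pics/'+f+'.png',im[:,:,::-1]); np.savez('pics/'+f+'.npz',K=c['intrinsics'],E=c['extrinsics'],im=im); return im
def load(f):
    d=np.load('pics/'+f+'.npz'); return d['im'],d['K'],d['E']
def ray(f,u,v):
    _,K,E=load(f); p=np.linalg.inv(K)@[u,v,1]; d=E[:3,:3]@[p[0],-p[1],-p[2]]; return E[:3,3],d/np.linalg.norm(d)
def onz(f,u,v,z):
    o,d=ray(f,u,v); return o+d*(z-o[2])/d[2]
def proj(f,P):
    _,K,E=load(f); p=E[:3,:3].T@(np.array(P)-E[:3,3]); q=K@[p[0],-p[1],-p[2]]; return q[:2]/q[2]
def tri(a,b):
    # a,b=(f,u,v)
    (o1,d1),(o2,d2)=ray(*a),ray(*b); s=np.linalg.lstsq(np.c_[d1,-d2],o2-o1,rcond=None)[0]
    p,q=o1+d1*s[0],o2+d2*s[1]; return (p+q)/2,np.linalg.norm(p-q)
E
python3 - <<'E'
from h import *
s=read_state(); print(s['time'],s['position'],s['tcp_rot'])
a=snap('scene','s0');b=snap('top','t0')
for n in('scene','top','wrist'): print(n,{k:np.round(v,3) for k,v in calibration(n).items()})
E
```

```text
pics
0.0 [0.17527083 0.49442431 0.23072324] [[-9.42484139e-01  3.34250331e-01 -6.03554143e-04]
 [ 3.34250828e-01  9.42483433e-01 -1.16708084e-03]
 [ 1.78742622e-04 -1.30169366e-03 -9.99999137e-01]]
scene {'intrinsics': array([[502.675,   0.   , 268.893],
       [  0.   , 502.675, 215.641],
       [  0.   ,   0.   ,   1.   ]]), 'extrinsics': array([[-0.712, -0.405,  0.573,  1.246],
       [ 0.702, -0.402,  0.588,  0.728],
       [-0.008,  0.821,  0.571,  0.8  ],
       [ 0.   ,  0.   ,  0.   ,  1.   ]])}
top {'intrinsics': array([[426.105,   0.   , 287.262],
       [  0.   , 426.105, 205.496],
       [  0.   ,   0.   ,   1.   ]]), 'extrinsics': array([[-0.02 ,  0.99 , -0.143,  0.375],
       [-1.   , -0.023, -0.019, -0.004],
       [-0.022,  0.143,  0.99 ,  1.389],
       [ 0.   ,  0.   ,  0.   ,  1.   ]])}
wrist {'intrinsics': array([[363.696,   0.   , 279.511],
       [  0.   , 363.696, 208.38 ],
       [  0.   ,   0.   ,   1.   ]]), 'extrinsics': array([[ 0.334, -0.893, -0.301,  0.098],
       [ 0.943,  0.316,  0.107,  0.521],
       [-0.001, -0.319,  0.948,  0.374],
       [ 0.   ,  0.   ,  0.   ,  1.   ]])}
```

View pics/s0.png

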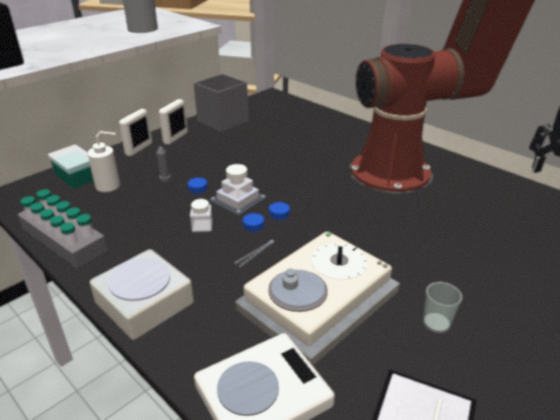

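View pics/t0.png

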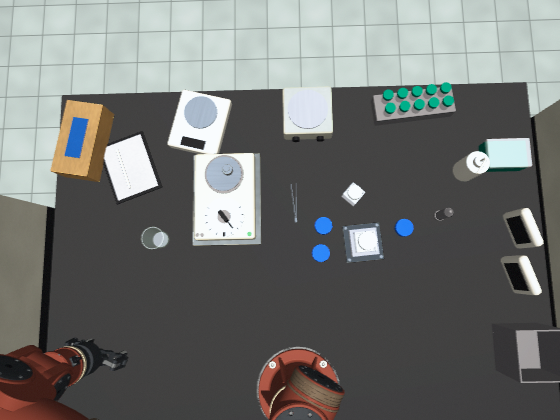

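The scene view shows the balance with its black knob near (340,255), and the holder with the white-capped jar near (237,178). In the top view the knob is near (224,216), the cap near (367,241), the spare jar near (353,194), and the tube near (446,213). The blue caps are look-alikes.

```bash
python3 - <<'E'
from h import *
im,K,E=load('t0'); g=im.astype(int)
def comp(mask,near,r):
    m=mask.astype(np.uint8); yy,xx=np.mgrid[:420,:560]; m[(xx-near[0])**2+(yy-near[1])**2>r*r]=0
    n,l,st,c=cv2.connectedComponentsWithStats(m); i=1+np.argmax(st[1:,4]); return c[i],st[i],(l==i)
c,st,m=comp(g.max(2)<70,(224,216),20); print('knob',c,st)
yx=np.argwhere(m); P=np.array([onz('t0',x,y,.100)[:2] for y,x in yx]); print('knob',P.mean(0))
q=P-P.mean(0); w,v=np.linalg.eigh(q.T@q); print('axis',v[:,1],np.sqrt(w/len(q)), (q@v[:,1]).min(),(q@v[:,1]).max())
for n,u,v_,z in (('cap',367,241,.102),('pan',224,173,.089),('weight',228,170,.12),('spare',353,194,.07),('tube',446,213,.06),('beaker',155,238,.04)): print(n,onz('t0',u,v_,z))
a=cv2.resize(im[180:260,175:275],(400,320),interpolation=cv2.INTER_CUBIC);b=cv2.resize(im[200:280,320:420],(400,320),interpolation=cv2.INTER_CUBIC)
s=load('s0')[0]
c=cv2.resize(s[225:305,290:390],(400,320),interpolation=cv2.INTER_CUBIC)[:280];d=cv2.resize(s[150:230,180:280],(400,320),interpolation=cv2.INTER_CUBIC)[:280]
cv2.imwrite('pics/crop.png',np.vstack([np.hstack([a,b]),np.hstack([c,d])])[:,:,::-1])
E
```

```text
knob [222.82222222 215.88888889] [218 211  10  11  45]
knob [0.53366083 0.21837189]
axis [-0.79647015 -0.60467785] [0.00300454 0.01157425] -0.019328530138294372 0.020503375123503087
cap [ 0.44767801 -0.21676917  0.102     ]
pan [0.67005693 0.21681334 0.089     ]
weight [0.67208803 0.19929752 0.12      ]
spare [ 0.59718631 -0.18522152  0.07      ]
tube [ 0.53199343 -0.47315686  0.06      ]
beaker [0.47492944 0.44546192 0.04      ]
```

View pics/crop.png

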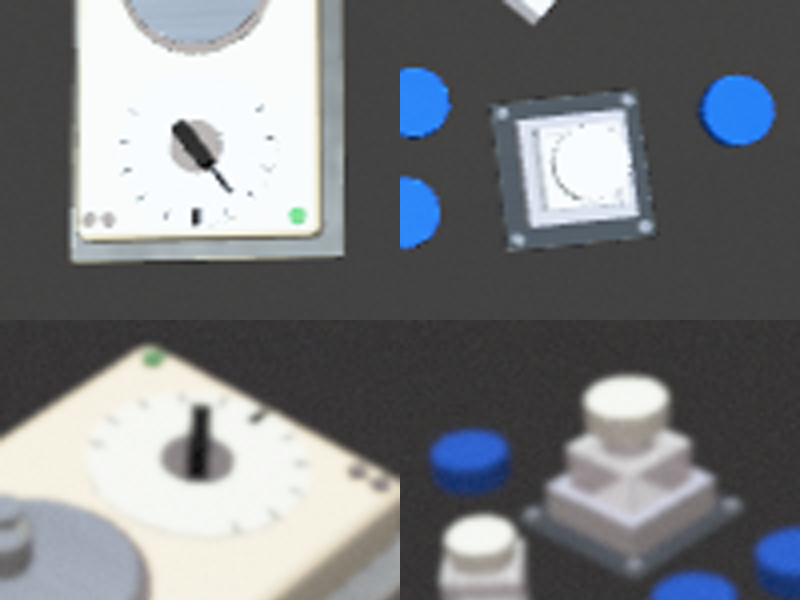

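The pointer sits about 0.65 rad off zero, toward −y, which is positive in the knob's sense. The cap is near (0.448, −0.217). Next I move above the knob with the jaws across the bar and measure with the wrist camera.

Request:
{"name": "arm_command", "arguments": {"rows": "359 -276 -20 0 0 0.99 100;359 -276 -20 0 0 0.99 100;359 -276 -20 0 0 0.99 100;359 -276 -20 0 0 0.99 100;359 -276 -20 0 0 0.99 100;359 -276 -20 0 0 0.99 100;359 -276 -20 0 0 0.99 100;359 -276 -20 0 0 0.99 100;359 -276 -20 0 0 0.99 100;359 -276 -20 0 0 0.99 100;359 -276 -20 0 0 0.99 100;359 -276 -20 0 0 0.99 100;359 -276 -20 0 0 0.99 100;359 -276 -20 0 0 0.99 100;359 -276 -20 0 0 0.99 100;359 -276 -20 0 0 0.99 100"}}

```text
time: 1.43
position: [0.5334, 0.2192, 0.2107]
tcp_rot: [[-0.796, -0.605, -0.0], [-0.605, 0.796, -0.001], [0.001, -0.001, -1.0]]
contact_force: [-0.3, 0.5, 0.3]
finger_gap: 0.998
```

```bash
python3 - <<'E'
from h import *
s=read_state(); print(s['time'],s['qpos'],s['position'],s['tcp_rot'][:,1]); snap('wrist','w1'); print(proj('w1',[.534,.218,.0995]))
im=load('w1')[0]; cv2.imwrite('pics/w1b.png',cv2.resize(im,(800,600))[:,:,::-1])
E
```

```text
1.4333 [ 2.63618521e-01  4.00728900e-01 -4.75615630e-02  1.12285018e+00
 -8.72798231e-04 -3.86642770e-01] [0.53335458 0.219168   0.21074137] [-6.05394550e-01  7.95925234e-01 -6.78533926e-04]
[279.2038162  204.72207798]
```

View pics/w1b.png

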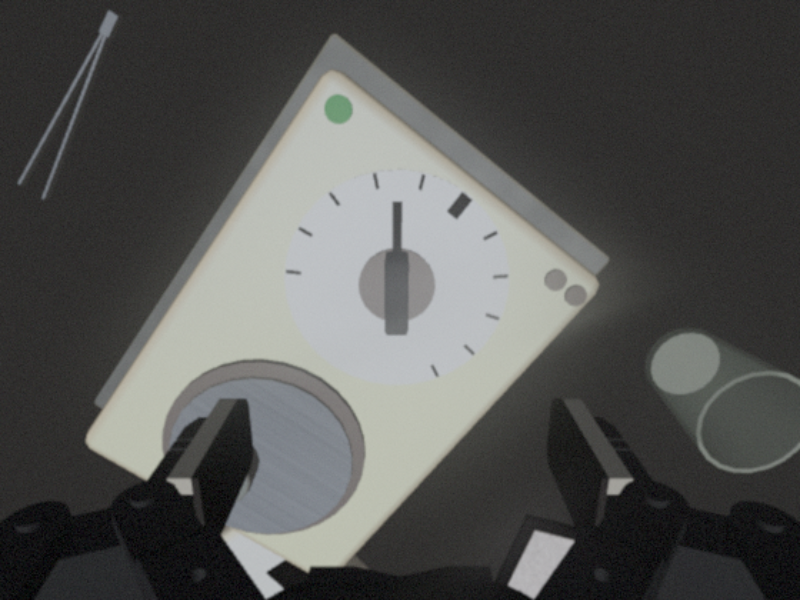

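The wrist view shows the knob bar upright in the picture at (397,290), with its hub at (396,285), the pointer tip at (397,203) and the broad mark at (460,205). So the jaws are square to the bar. Now I compute the exact angle.

```bash
python3 - <<'E'
from h import *
im,K,E=load('w1'); g=im.astype(int).mean(2)
m=(g<115).astype(np.uint8); m[:120]=0; m[260:]=0; m[:,:200]=0; m[:,360:]=0
n,l,st,c=cv2.connectedComponentsWithStats(m)
for i in range(1,n):
    if st[i,4]>20: print(c[i],st[i])
hub=onz('w1',396*.7,285*.7,.0815)
f=lambda x,y,z:onz('w1',x*.7,y*.7,z)
mk=f(460,205,.0785); tip=f(397,203,.085); bar=(f(397,252,.1055)+f(397,333,.1055))/2
print(hub,mk,tip,bar, f(397,252,.1055)-f(397,333,.1055))
for nme,p in (('mark',mk),('tip',tip)):
    for o in (hub,bar):
        d=p-o; print(nme,np.linalg.norm(d[:2]),np.arctan2(-d[1],-d[0]))
e1=f(338,80,.078); 
a,b=f(345,75,.078),f(590,268,.078); print('front edge',np.arctan2(*(b-a)[:2][::-1])-np.pi/2)
E
```

```text
[356.7037037  121.66666667] [352 120   8   6  27]
[321.33333333 143.40740741] [314 135  16  17 135]
[277.10892857 194.98125   ] [ 269  142   17   92 1120]
[206.16 257.16] [200 255  14   5  25]
[0.53620019 0.21767704 0.0815    ] [0.48131055 0.21841851 0.0785    ] [0.49982637 0.19079105 0.085     ] [0.53347182 0.2164292  0.1055    ] [-3.41331834e-02 -2.58941911e-02  2.77555756e-17]
mark 0.0548946445379365 -0.013507562616564855
mark 0.05219919192216677 -0.03811929455844592
tip 0.0452317533108148 0.6365259251657623
tip 0.04230048951039844 0.6511428540879128
front edge 0.010488896953922078
```

Request:
{"name": "arm_command", "arguments": {"rows": "1.5 -2 -40 0 0 0 100;1.5 -2 -80 0 0 0 80;1.5 -2 -110 0 0 0 60;1.5 -2 -123 0 0 0 50;1.5 -2 -123 0 0 0 40;1.5 -2 -123 0 0 0 30;1.5 -2 -123 0 0 0 20;1.5 -2 -123 0 0 0 10;1.5 -2 -123 0 0 0 0;1.5 -2 -123 0 0 0 0;1.5 -2 -123 0 0 0 0;1.5 -2 -123 0 0 0 0"}}

```text
time: 2.48
position: [0.5356, 0.2184, 0.0899]
tcp_rot: [[-0.795, -0.606, 0.003], [-0.606, 0.795, 0.001], [-0.003, -0.001, -1.0]]
contact_force: [-4.3, 3.5, 8.5]
finger_gap: 0.124
```

Request:
{"name": "arm_command", "arguments": {"rows": "0 0 0 0 0 0 0;0 0 0 0 0 -0.07 0;0 0 0 0 0 -0.14 0;0 0 0 0 0 -0.21 0;0 0 0 0 0 -0.28 0;0 0 0 0 0 -0.35 0;0 0 0 0 0 -0.42 0;0 0 0 0 0 -0.49 0;0 0 0 0 0 -0.56 0;0 0 0 0 0 -0.62 0;0 0 0 0 0 -0.66 0;0 0 0 0 0 -0.66 0;0 0 0 0 0 -0.66 0;0 0 0 0 0 -0.66 0"}}

```text
time: 3.65
position: [0.5353, 0.2189, 0.0899]
tcp_rot: [[-1.0, 0.007, 0.002], [0.007, 1.0, 0.0], [-0.002, 0.0, -1.0]]
contact_force: [-1.8, 5.3, -5.3]
finger_gap: 0.121
```

Turned by 0.66 rad. Next I open, rise and check the result.

Request:
{"name": "arm_command", "arguments": {"rows": "0 0 0 0 0 0 50;0 0 0 0 0 0 100;0 0 0 0 0 0 100;0 0 0 0 0 0 100;0 0 0 0 0 0 100;0 0 40 0 0 0 100;0 0 80 0 0 0 100;0 0 120 0 0 0 100;0 0 120 0 0 0 100;0 0 120 0 0 0 100;0 0 120 0 0 0 100"}}

```text
time: 4.57
position: [0.5352, 0.2187, 0.2098]
tcp_rot: [[-1.0, 0.007, 0.002], [0.007, 1.0, 0.0], [-0.002, 0.0, -1.0]]
contact_force: [-0.5, 0.8, -0.9]
finger_gap: 1.0
```

```bash
python3 - <<'E'
from h import *
s=read_state(); print(s['time'],s['position']); snap('wrist','w2')
im=load('w2')[0]; cv2.imwrite('pics/w2b.png',cv2.resize(im,(800,600))[:,:,::-1])
g=im.astype(int).mean(2)
m=(g<115).astype(np.uint8); m[:120]=0; m[260:]=0; m[:,:200]=0; m[:,360:]=0
n,l,st,c=cv2.connectedComponentsWithStats(m)
for i in range(1,n):
    if st[i,4]>20: print(c[i],st[i])
E
```

```text
4.5667 [0.53521653 0.21872791 0.20982481]
[279.5 127. ] [276 120   8  15 120]
[279.81266968 194.52126697] [ 272  139   17   93 1105]
```

View pics/w2b.png

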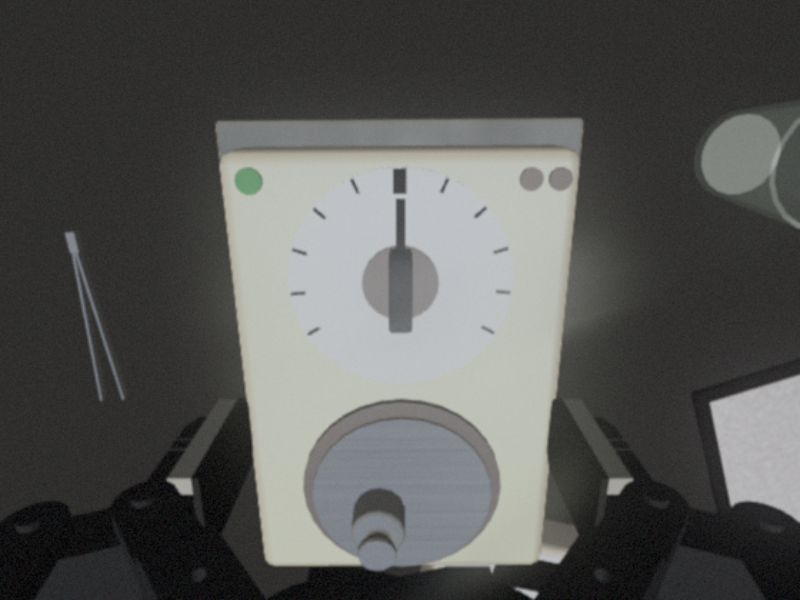

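The pointer now stands at the broad mark, with the mark at (400,181) and the pointer along x = 400, within about 0.02 rad. Nothing else has moved. Next I go above the cap.

Request:
{"name": "arm_command", "arguments": {"rows": "-87 -436 30 0 0 -0.6 100;-87 -436 30 0 0 -0.6 100;-87 -436 30 0 0 -0.6 100;-87 -436 30 0 0 -0.6 100;-87 -436 30 0 0 -0.6 100;-87 -436 30 0 0 -0.6 100;-87 -436 30 0 0 -0.6 100;-87 -436 30 0 0 -0.6 100;-87 -436 30 0 0 -0.6 100;-87 -436 30 0 0 -0.6 100;-87 -436 30 0 0 -0.6 100;-87 -436 30 0 0 -0.6 100;-87 -436 30 0 0 -0.6 100;-87 -436 30 0 0 -0.6 100;-87 -436 30 0 0 -0.6 100;-87 -436 30 0 0 -0.6 100"}}

```text
time: 5.95
position: [0.4478, -0.2161, 0.2386]
tcp_rot: [[-0.822, 0.569, -0.0], [0.569, 0.822, -0.0], [0.0, -0.0, -1.0]]
contact_force: [1.3, 0.2, -0.0]
finger_gap: 1.004
```

```bash
python3 - <<'E'
from h import *
s=read_state(); print(s['time'],s['qpos'],s['position']); snap('wrist','w3'); print(proj('w3',[.448,-.217,.102]))
im=load('w3')[0]; cv2.imwrite('pics/w3b.png',cv2.resize(im,(800,600))[:,:,::-1])
E
```

```text
5.95 [-5.96788530e-01  2.33770132e-01 -2.10829224e-01  1.12620118e+00
 -6.13154158e-05  8.40460851e-03] [ 0.44777241 -0.21612065  0.23864133]
[280.03476499 194.09631986]
```

View pics/w3b.png

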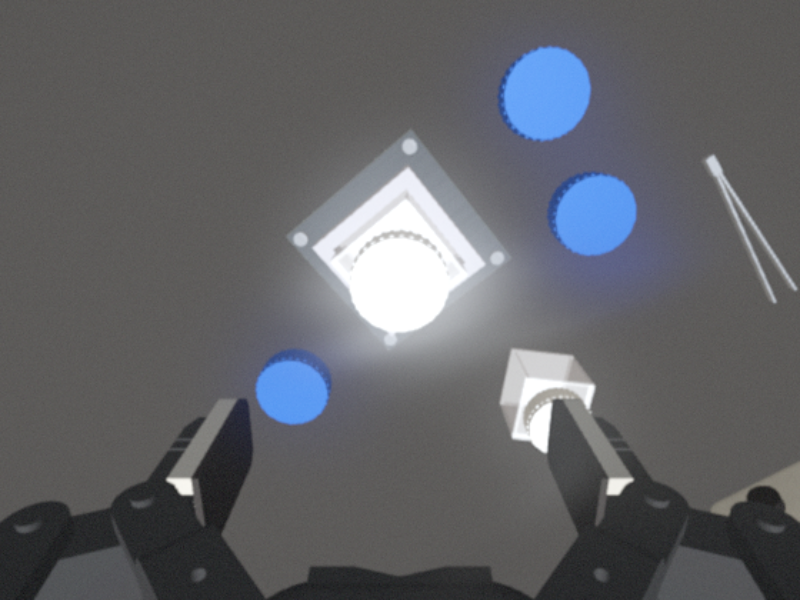

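The white cap's top disc is centred at (399,283), about 98 px across, against a predicted (400,277). The spare jar at (548,395) and the blue caps are clear of the jaws.

```bash
python3 - <<'E'
from h import *
im=load('w3')[0]; g=im.astype(int).min(2)
for th in (245,252):
    m=(g>=th).astype(np.uint8)
    m=cv2.morphologyEx(m,cv2.MORPH_OPEN,cv2.getStructuringElement(cv2.MORPH_ELLIPSE,(31,31)))
    n,l,st,c=cv2.connectedComponentsWithStats(m)
    print(th,[(c[i],st[i]) for i in range(1,n)])
for (u,v) in ((399.5*.7,282*.7),): 
    for z in (.10,.102): print(onz('w3',u,v,z), onz('w3',u+34.5,v,z)-onz('w3',u-34.5,v,z))
# scene view cap top
s=load('s0')[0].astype(int); print(proj('s0',[.448,-.217,.102]),proj('t0',[.448,-.217,.102]))
t=s.min(2)>195; t[:150]=0;t[215:]=0;t[:,:210]=0;t[:,270:]=0
n,l,st,c=cv2.connectedComponentsWithStats(t.astype(np.uint8)); print([(c[i],st[i]) for i in range(1,n) if st[i,4]>40])
# holder bolts in wrist view, z ~ 0.006
B=[onz('w3',x*.7,y*.7,.006)[:2] for x,y in((410,146),(301,240),(497,258),(390,339))]; print(np.round(B,4),np.mean(B,0),(np.array(B[1])+B[2])/2)
print(tri(('w3',399.5*.7,282*.7),('s0',236.8,171)))
E
```

```text
245 [(array([279.1042735 , 198.92535613]), array([ 245,  167,   69,   65, 3510], dtype=int32))]
252 [(array([279.00633641, 199.04291475]), array([ 245,  167,   69,   65, 3472], dtype=int32))]
[ 0.45059808 -0.21916926  0.1       ] [0.03175142 0.04591186 0.        ]
[ 0.45009806 -0.21882498  0.102     ] [0.03152597 0.04558587 0.        ]
[237.02746542 169.2477021 ] [367.0720737  240.89105806]
[(array([235.94736842, 169.21052632]), array([227, 165,  19,  10, 152], dtype=int32)), (array([237.19277108, 183.13253012]), array([224, 179,  27,  10,  83], dtype=int32)), (array([236.65333333, 195.85333333]), array([227, 192,  22,   9,  75], dtype=int32))]
[[ 0.3971 -0.1732]
 [ 0.4064 -0.2766]
 [ 0.5    -0.1651]
 [ 0.5083 -0.268 ]] [ 0.45292387 -0.22073255] [ 0.45318297 -0.2208388 ]
(array([ 0.45012447, -0.21832876,  0.09723168]), np.float64(0.0033749862106841172))
```

Request:
{"name": "arm_command", "arguments": {"rows": "3 -3 -40 0 0 0 100;3 -3 -80 0 0 0 100;3 -3 -120 0 0 0 100;3 -3 -150 0 0 0 100;3 -3 -165 0 0 0 100;3 -3 -170 0 0 0 100;3 -3 -170 0 0 0 100;3 -3 -170 0 0 0 100"}}

```text
time: 6.67
position: [0.4515, -0.2192, 0.0696]
tcp_rot: [[-0.823, 0.568, 0.001], [0.568, 0.823, -0.001], [-0.001, -0.0, -1.0]]
contact_force: [-0.2, -0.2, 0.7]
finger_gap: 0.999
```

Request:
{"name": "arm_command", "arguments": {"rows": "0 0 0 0 0 0 80;0 0 0 0 0 0 70;0 0 0 0 0 0 60;0 0 0 0 0 0 50;0 0 0 0 0 0 40;0 0 0 0 0 0 20;0 0 0 0 0 0 0;0 0 0 0 0 0 0;0 0 0 0 0 0 0"}}

```text
time: 7.42
position: [0.4525, -0.2198, 0.0712]
tcp_rot: [[-0.823, 0.568, 0.003], [0.568, 0.823, -0.002], [-0.004, -0.0, -1.0]]
contact_force: [-0.9, 1.0, 10.3]
finger_gap: 0.645
```

Request:
{"name": "arm_command", "arguments": {"rows": "0 0 0 0 0 0.05 0;0 0 0 0 0 0.13 0;0 0 0 0 0 0.21 0;0 0 0 0 0 0.29 0;0 0 0 0 0 0.37 0;0 0 0 0 0 0.45 0;0 0 0 0 0 0.53 0;0 0 0 0 0 0.61 0;0 0 0 0 0 0.69 0;0 0 0 0 0 0.77 0;0 0 0 0 0 0.85 0;0 0 0 0 0 0.93 0;0 0 0 0 0 1.01 0;0 0 0 0 0 1.09 0;0 0 0 0 0 1.17 0;0 0 0 0 0 1.23 0;0 0 0 0 0 1.29 0;0 0 0 0 0 1.29 0;0 0 0 0 0 1.29 0"}}

```text
time: 9.0
position: [0.4529, -0.2192, 0.0726]
tcp_rot: [[-0.773, -0.634, 0.005], [-0.634, 0.773, 0.003], [-0.006, -0.001, -1.0]]
contact_force: [-1.5, 5.7, 12.8]
finger_gap: 0.642
```

```bash
python3 - <<'E'
from h import *
s=read_state(); print({k:np.round(s[k],3) for k in ('time','qpos','position','contact_force','moment','finger_gap')})
snap('scene','s4')
im=load('s4')[0]; cv2.imwrite('pics/s4b.png',cv2.resize(im[120:240,160:320],(800,600),interpolation=cv2.INTER_CUBIC)[:,:,::-1])
E
```

```text
{'time': np.float64(9.0), 'qpos': array([-0.6  ,  0.4  , -0.455,  0.714,  0.005, -1.286]), 'position': array([ 0.453, -0.219,  0.073]), 'contact_force': array([-1.535,  5.741, 12.783]), 'moment': array([1.24 , 0.526, 0.134]), 'finger_gap': np.float64(0.642)}
```

View pics/s4b.png

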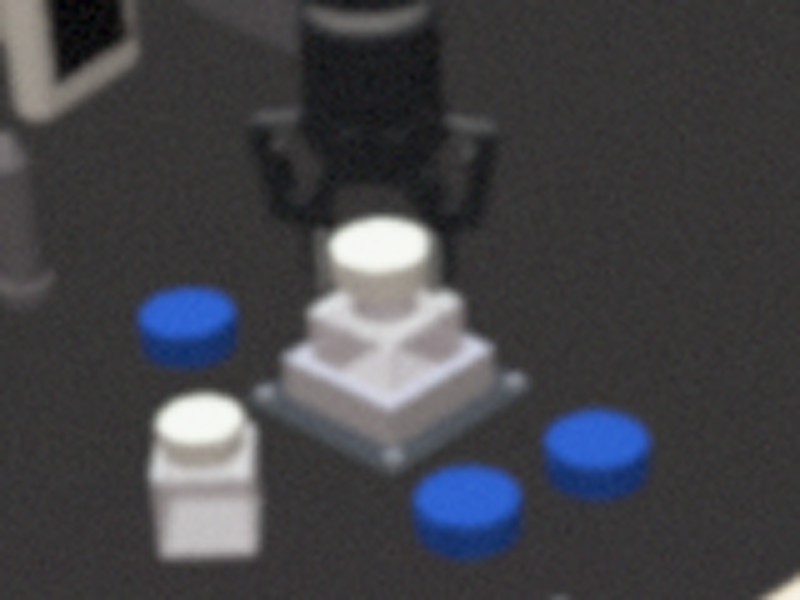

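The jaws hold the cap (gap 54 mm) and have turned 74°. The scene crop shows the jar still seated in the holder with the fingers on the cap at (380,260), and the spare jar standing. Next is a small trial lift to check the load, which should be about 0.4 N if the cap is free and about 3.4 N if the jar comes along.

Request:
{"name": "arm_command", "arguments": {"rows": "0 0 1 0 0 0 0;0 0 2 0 0 0 0;0 0 3 0 0 0 0;0 0 4 0 0 0 0;0 0 5 0 0 0 0;0 0 5 0 0 0 0;0 0 5 0 0 0 0;0 0 5 0 0 0 0"}}

```text
time: 9.72
position: [0.453, -0.2193, 0.0776]
tcp_rot: [[-0.774, -0.634, 0.005], [-0.634, 0.774, 0.003], [-0.006, -0.001, -1.0]]
contact_force: [-0.3, 0.9, 0.0]
finger_gap: 0.638
```

```bash
python3 - <<'E'
from h import *
s=read_state(); print({k:np.round(s[k],3) for k in ('time','position','contact_force','moment','finger_gap')})
snap('scene','s5')
a=load('s4')[0][150:210,205:275];b=load('s5')[0][150:210,205:275]
r=lambda x:cv2.resize(x,(400,343),interpolation=cv2.INTER_CUBIC)
cv2.imwrite('pics/s5b.png',np.hstack([r(a),r(b)])[:,:,::-1])
# image shift of the jar shoulder region vs. cap region
f=lambda i,y0,y1,x0,x1: load(i)[0][y0:y1,x0:x1].mean(2).astype(np.float64)
for n,bx in (('cap',(160,175,222,252)),('shoulder',(178,192,218,256)),('holder',(190,212,214,262))):
    A,B=f('s4',*bx),f('s5',*bx); print(n,cv2.phaseCorrelate(A,B), 'expect px for 5mm', (proj('s0',[.452,-.22,.1])-proj('s0',[.452,-.22,.105])))
E
```

```text
{'time': np.float64(9.717), 'position': array([ 0.453, -0.219,  0.078]), 'contact_force': array([-0.311,  0.885,  0.017]), 'moment': array([ 0.224, -0.005,  0.018]), 'finger_gap': np.float64(0.638)}
cap ((-0.1330231306241174, -0.9720575444204389), 1.001862197111831) expect px for 5mm [0.08146067 1.55727311]
shoulder ((-0.08588554649441704, 0.43757500751898704), 1.0351772571070912) expect px for 5mm [0.08146067 1.55727311]
holder ((0.031309333400439954, 0.003955778995072379), 0.9787199404290755) expect px for 5mm [0.08146067 1.55727311]
```

View pics/s5b.png

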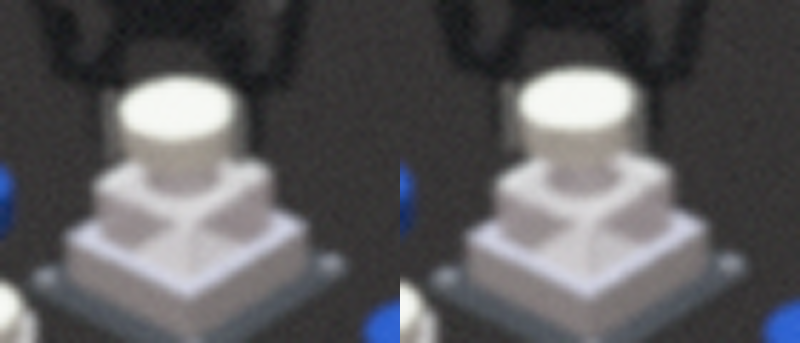

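The cap moved up, the jar's shoulder stayed in place, and the load is about 0 N, so the threads have let go. Now I lift straight up by 43 mm, slowly at first.

Request:
{"name": "arm_command", "arguments": {"rows": "0 0 2 0 0 0 0;0 0 4 0 0 0 0;0 0 6 0 0 0 0;0 0 8 0 0 0 0;0 0 12 0 0 0 0;0 0 16 0 0 0 0;0 0 20 0 0 0 0;0 0 25 0 0 0 0;0 0 30 0 0 0 0;0 0 35 0 0 0 0;0 0 39 0 0 0 0;0 0 42 0 0 0 0;0 0 43 0 0 0 0;0 0 43 0 0 0 0;0 0 43 0 0 0 0;0 0 43 0 0 0 0;0 0 43 0 0 0 0;0 0 43 0 0 0 0"}}

```text
time: 11.27
position: [0.4529, -0.2192, 0.1204]
tcp_rot: [[-0.774, -0.634, 0.005], [-0.634, 0.774, 0.003], [-0.006, -0.0, -1.0]]
contact_force: [-0.2, 0.5, -0.2]
finger_gap: 0.64
```

```bash
python3 - <<'E'
from h import *
s=read_state(); print({k:np.round(s[k],3) for k in ('time','position','contact_force','moment','finger_gap','joint_vel')})
snap('scene','s6'); snap('top','t6')
a=load('s6')[0][120:220,190:290];b=load('t6')[0][180:260,175:275]
r=lambda x:cv2.resize(x,(400,400*x.shape[0]//x.shape[1]),interpolation=cv2.INTER_CUBIC)
A,B=r(a),r(b); C=np.zeros((400,800,3),np.uint8); C[:,:400]=A; C[:320,400:]=B; cv2.imwrite('pics/s6b.png',C[:,:,::-1])
E
```

```text
{'time': np.float64(11.267), 'position': array([ 0.453, -0.219,  0.12 ]), 'contact_force': array([-0.166,  0.541, -0.219]), 'moment': array([-0.016,  0.013, -0.021]), 'finger_gap': np.float64(0.64), 'joint_vel': array([ 0.001,  0.   ,  0.001, -0.   ,  0.001,  0.001])}
```

View pics/s6b.png

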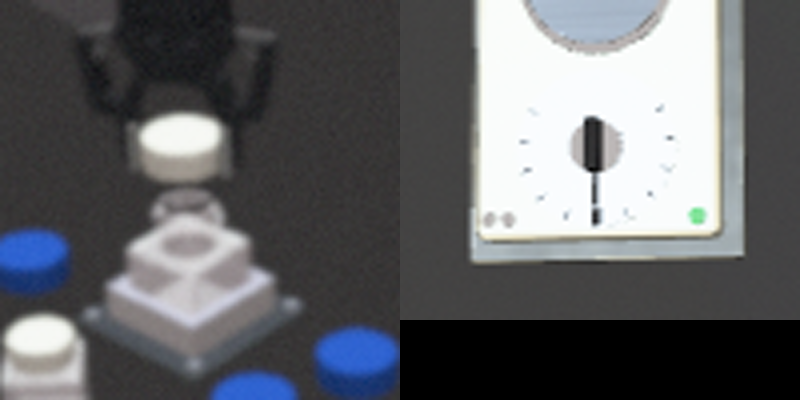

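The cap is held level with its top at (180,133) in the crop. The open neck is visible below it at (187,210), the jar is seated, and the pointer is on the broad mark. Handing in.

```bash
python3 -c "
from h import *
for z in (.14,.147,.155): print(z,proj('s6',[.4525,-.2195,z]))
print(hand_in())"
```

```text
0.14 [234.60528857 157.48385392]
0.147 [234.48726844 155.2289275 ]
0.155 [234.35155187 152.63588792]
the job is handed in; nothing more can be done
None
```

The job is done and handed in at about 11.4 s of the 54 s allowed. `hand_in` reports no verdict, so what follows rests on my own checks.

- **Tare knob:** I turned it 0.66 rad clockwise. In the wrist picture the pointer lined up with the broad zero mark to about 0.02 rad. The top view just before hand-in showed it still there.
- **Cap:** I gripped it and turned it 74° counter-clockwise at constant height. A 5 mm trial lift showed about 0 N of load and the jar's shoulder unmoved by eye, so the threads had let go. I then lifted it 43 mm more.
- **Final state:** The cap is held level (gap 0.64, about 54 mm), with the arm at rest and the outside force under 1 N. The jar is seated in the holder, and the spare jar and blue caps beside it look unmoved. I did not measure any of the bystanders again at the end.
- **Cap height:** The arm's movement puts the cap's centre about 45 mm above the rim. The last scene picture suggests a few mm more, about 46 to 48 mm. Both are well inside the 22 to 80 mm range.
- **Disagreements:**
  - The automatic image-shift test on the trial lift was inconclusive. The shoulder read 0.4 px down and the cap 1.0 px up, where 1.6 px was expected. I relied on the force reading and the picture instead.
  - The cap centre measured from the cap itself and from the holder differed by 2 to 3 mm. I aimed in between.

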